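# Seat the shield lids, then draw the ferrite core to its mark and hold it

## Robot

A 6-joint arm with a two-finger parallel gripper is mounted at the origin on the work surface. World frame = base frame: x ahead of the robot, y to its left, z up, the work surface at z = 0. Lengths are in m, angles in rad, forces in N, time in s.
With the tool pointing down it reaches from about 0.3 to 1 m from the base axis. Payload 5.1 kg.
Tool frame: the origin (TCP) lies between the finger pads; the fingertips stand 22 mm ahead of it and the grasp point (between the pads) lies 3 mm ahead of it (arm.tcp_to_tips is the distance from the TCP to the fingertips, in m); z points along the fingers, y is the line along which they close (so a half turn about z gives the same grasp; the last joint's range is limited). The gripper opens to 95 mm and grips with 3 to 60 N. Pads are 20 mm wide; open, the fingers measure 119 mm over their backs; the gripper's body (75 mm by 180 mm) begins 59 mm behind the grasp point.
Start: joints at [-1.35, 0.124, 1.65, -0, 1.367, -0.083], TCP at [0.194, -0.62, 0.202] pointing down, gripper open.
Joint ranges: [-2.61, 2.61], [-1.02, 2.33], [0.03, 2.71], [-1.35, 4.49], [0.32, 2.68], [-2.91, 2.91]. Speed limits (rad/s): [2.57, 2.57, 3.14, 3.14, 3.14, 3.14].

## Interface

Orientations are given as a rotation vector (axis times angle).
In Python, from station import arm gives the robot as it stands.
- The arm moves only by the tool arm_command, never from a script. Its arguments are lists of equal length, an entry for each row: "slide": the shift along the tool's x, y, z in units of 25 mm (1.0 is 25 mm), a list of three; "twist": the turn about the tool's z in units of 8 degrees (1.0 is 8 degrees). A call has 1 to 5 rows; each row is the pose to reach, as a shift and turn from the pose commanded when the call began, along the tool's axes at that moment; what a row does not reach only later rows make up. A row lasts 1/10 s, in which the tool goes at most 50 mm and 8.59 degrees, less where a joint would pass 70% of its speed; a pose out of reach is approached as far as the arm can. A call with a gripper value outside its range is refused whole. "fingers" is the closure in counts, from 0 (fully open) to 255 (shut), set as the call begins (left out, the last holds). The fingers move at their own pace and stop on an object; "force" is the grip in N (left out, the last holds). Time passes only in rows, so rows that repeat a pose let the fingers close. It gives the time, the measured TCP pose, the force, the opening and the grip force at its end, in the units of the state.
- arm.sense(): the state, without advancing time (a new reading comes with each control period).
- arm.capture(name): name is "side" or "top" or "wrist"; returns a dict with "frame" (480x640x3 uint8, red, green, blue), "fx", "fy", "cx", "cy" (pixels), "rvec" (rotation vector, rad) and "tvec" (3), from world to camera coordinates, as OpenCV has them. Camera axes: x right, y down, z forward; pixel columns grow to the right and rows downward; lengths in m; the calibration is good to about 2 mm. A picture is of the moment at which its call begins. There is no depth.
- arm.sign_off(): hands the job in; it is judged then, once.
Trained networks look in a picture, given as the dict that the camera call returned (one of the last four; its "shot" number tells which), for a name from the list of things; names that differ only in an ending like _2 or _b are one class to them, and where a whole thing is asked for, a point or a joint stands for the part that bears it (a point fixed in the world has none). Each returns a list of dicts, best first, with "conf" (0 to 1); they miss things now and then, are a little off and sometimes report something else, mostly with a low value. They report only what shows in the picture. A call takes as long as a camera call.
- arm.boxes_of(picture, query): "at" ([column, row] in pixels, amid what is visible of it).
- arm.outline_of(picture, query): "mask" (480x640 bool, what is visible of it) and "at" ([column, row] in pixels, amid what is visible of it).
The state is a dict: "t": time; "joints": joint angles; "qvel": joint speeds; "effort": joint torques, N m; "eef_pos": TCP position; "ee_rot": TCP orientation; "contact_force": force on the tool from outside, world axes, zero at the start; "torque": the same for the moment, N m; "gripper_width": finger opening in m; "finger_force": force on a finger pad.
Only numpy, scipy, OpenCV 4.12 (cv2) and the standard library are available. Lean on these libraries where they do the work, as an engineer would, in place of code of your own. Each camera call takes 0.05 s, during which the arm holds its last target. There are 200 camera calls.

## Task

On the circuit board in the vise, press both metal shield lids fully home on their cans; then draw the ferrite rod straight up out of the upright coil, without wedging it (ferrite is brittle), until the ring mark on it is level with the rim of the coil tube, 35 mm of travel. Leave the rest of the bench as it is, and finish while still holding the rod there, steady and in line with the tube, so that the tuning can be read.

Things in the scene. Friction and masses are not known exactly. Their poses are not given: they have to be found in the camera images.
- vise: Black board vise fixed on the bench, 130 x 350 mm overall, two A-shaped uprights 252 mm apart along y, clamping a green circuit board 110 mm (x) by 222 mm (y) whose top is 80 mm above the bench; other parts on the board are up to 11 mm high. Origin: its centre, at bench level; z up. On the centreline: coil at y = +78 mm, square lid at y = -4 mm, oblong lid at y = -66 mm.
- coil: Upright coil fixed on the board: black foot 34 x 34 x 5 mm, white tube 18.4 mm outside diameter with copper winding up to 23 mm and two end cheeks 29 mm in diameter, the upper at 70 to 73 mm; total height 85 mm. Blind round bore about 13 mm in diameter and 80 mm deep from the rim. Origin: centre of its underside on the board; z up along the bore.
- coil_rim (a point): Centre of the mouth of the coil's bore, at the level of the tube's rim, 165 mm above the bench; z up along the bore.
- rod: Loose dark grey ferrite rod, 12 mm in diameter, 120 mm long, about 65 g, standing in the coil's bore on the bore's floor with 40 mm showing above the rim. It slides freely with about 0.5 mm play all round and drops back if let go. Origin: centre of its lower end; z along the rod, up.
- rod_ring (a point): Middle of the narrow pale ring mark (2 mm wide) round the rod, on the rod's axis, 45 mm above its lower end, 75 mm below its top; at the start hidden 35 mm below the rim.
- square_lid (a joint): How far the square shield lid is pressed down, m: 0 stands 6 mm proud, 0.006 is fully home on its stop. It starts between 0 and 0.003, moves straight down with about 6 N of friction and stays where it is left.
- square_lid_top (a point): Centre of the flat top of the square bright metal lid, 44 x 44 mm; 95.5 mm above the bench at joint 0, 89.5 mm when home.
- oblong_lid (a joint): The same for the oblong shield lid: 0 stands 6 mm proud, 0.006 is fully home, starts between 0 and 0.003, about 6 N.
- oblong_lid_top (a point): Centre of the flat top of the oblong bright metal lid, 44 mm (vise x) by 30 mm (vise y); 95.5 mm above the bench at joint 0, 89.5 mm when home.
- solder_spool: Spool of solder standing on the bench, 56 mm in diameter, 42 mm high, not part of the work. Origin: centre of its underside.
- tip_cleaner: Round black pot of brass wool, 68 mm in diameter, 48 mm high, on the bench, not part of the work. Origin: centre of its underside.
- screwdriver: Small screwdriver 150 mm long lying on the bench on the robot's side of the vise, not part of the work. Lies along its x axis.

How it is judged:
By the outcome, as a careful person would: the job done as asked, in the order asked, and still so for the second after the job is handed in, while the arm keeps its last pose, push and grip.
It also fails if it takes over 48 s, if anything falls off the work surface, if the arm or the gripper's body presses on something with over 40 N, if the wrist force passes 120 N, or if a joint passes its speed limit or range.

## Working session

There is one attempt and no reset: what is moved stays moved. The work goes in short steps, Python scripts to look and compute and a tool call to move; the robot and the scene stay as the last step left them, time stands still between calls to the robot, and variables do not carry over. Pictures are saved under pics/ and viewed, at most 10 in all, crops included, and the job is handed in when it is done.

Besides the shell and the picture viewer there is one more tool, called after "Call:" by a JSON object that holds its "op" and its "data", one argument or row to a line. arm_command: Moves the arm, as the interface text tells. Its arguments: {"type":"object","properties":{"slide":{"type":"array"},"twist":{"type":"array"},"fingers":{"type":"number"},"force":{"type":"number"}},"required":["slide","twist"]}

```bash
ls; mkdir -p pics; cat > h.py <<'E'
import numpy as np, cv2
from station import arm
from scipy.spatial.transform import Rotation as R
def ray(p,uv):
    Rm=R.from_rotvec(p["rvec"]).as_matrix(); t=np.array(p["tvec"]).ravel()
    d=Rm.T@np.array([(uv[0]-p["cx"])/p["fx"],(uv[1]-p["cy"])/p["fy"],1]); return -Rm.T@t,d
def atz(p,uv,z):
    o,d=ray(p,uv); return o+d*(z-o[2])/d[2]
def proj(p,X):
    Rm=R.from_rotvec(p["rvec"]).as_matrix(); c=Rm@np.array(X)+np.array(p["tvec"]).ravel()
    return np.array([p["fx"]*c[0]/c[2]+p["cx"],p["fy"]*c[1]/c[2]+p["cy"]])
def save(p,n): cv2.imwrite(f"pics/{n}.png",cv2.cvtColor(p["frame"],cv2.COLOR_RGB2BGR))
E
python3 - <<'E'
from h import *
np.set_printoptions(precision=4,suppress=True)
Z={"square_lid_top":.093,"oblong_lid_top":.093,"coil_rim":.165,"rod":.205,"vise":.08,"screwdriver":.01,"solder_spool":.042,"tip_cleaner":.048}
for n in("top","side"):
    p=arm.capture(n); save(p,n+"0"); print(n,ray(p,(320,240)))
    for q,z in Z.items():
        try: r=arm.boxes_of(p,q)[:2]
        except Exception as e: print(q,e); continue
        for d in r: print(q,round(d["conf"],2),np.array(d["at"]),atz(p,d["at"],z))
print(arm.sense())
E
```

```text
pics
top (array([0.4748, 0.0215, 0.8607]), array([ 0.1929,  0.0216, -0.9811]))
square_lid_top 0.86 [284.1 269.9] [0.5834 0.0894 0.093 ]
square_lid_top 0.57 [243.2 226.7] [0.6465 0.1483 0.093 ]
oblong_lid_top 0.59 [314.3 298.9] [0.5421 0.047  0.093 ]
coil_rim 0.69 [242.9 227.7] [0.629  0.1368 0.165 ]
coil_rim 0.25 [314.8 297.4] [0.5377 0.0439 0.165 ]
rod 0.53 [234.8 211.9] [0.6402 0.1405 0.205 ]
vise 0.8 [291.2 275.9] [0.5764 0.0803 0.08  ]
vise 0.19 [251. 354.] [0.4673 0.1362 0.08  ]
screwdriver 0.56 [252.6 352.1] [0.4694 0.144  0.01  ]
solder_spool 0.73 [387.  239.7] [ 0.6351 -0.0621  0.042 ]
tip_cleaner 0.62 [320.1 159.8] [0.7613 0.0384 0.048 ]
side (array([0.5662, 0.4971, 0.6311]), array([ 0.0551, -0.6561, -0.7527]))
square_lid_top 0.57 [331.8 278.8] [0.5836 0.0941 0.093 ]
oblong_lid_top 0.8 [361.8 256.8] [0.5458 0.0524 0.093 ]
coil_rim 0.86 [280.7 305.2] [0.634  0.1897 0.165 ]
coil_rim 0.74 [363.  255.8] [0.5472 0.1102 0.165 ]
rod 0.87 [273.4 263.4] [0.6438 0.164  0.205 ]
rod 0.26 [330.9 278. ] [0.581 0.177 0.205]
vise 0.93 [323.6 298.8] [0.592  0.1179 0.08  ]
screwdriver 0.77 [410.5 355.5] [0.4695 0.1499 0.01  ]
solder_spool 0.63 [306.8 225. ] [ 0.6331 -0.0455  0.042 ]
tip_cleaner 0.57 [205.1 275.5] [0.7661 0.0735 0.048 ]
{'t': 0.9, 'joints': array([-1.3496,  0.1238,  1.6503,  0.    ,  1.3675, -0.0826]), 'qvel': array([ 0.0012, -0.0002,  0.0015,  0.0002, -0.    ,  0.0002]), 'effort': array([ -0.0018, -41.7585, -36.0235,   0.0774,   0.0428,   0.    ]), 'eef_pos': array([ 0.1944, -0.6203,  0.2016]), 'ee_rot': array([3.1054, 0.4753, 0.0001]), 'contact_force': array([0.025 , 0.3784, 0.5507]), 'torque': array([ 0.0129, -0.0264, -0.0071]), 'finger_force': 0.0, 'gripper_width': 0.09490169166563503}
```

View pics/top0.png

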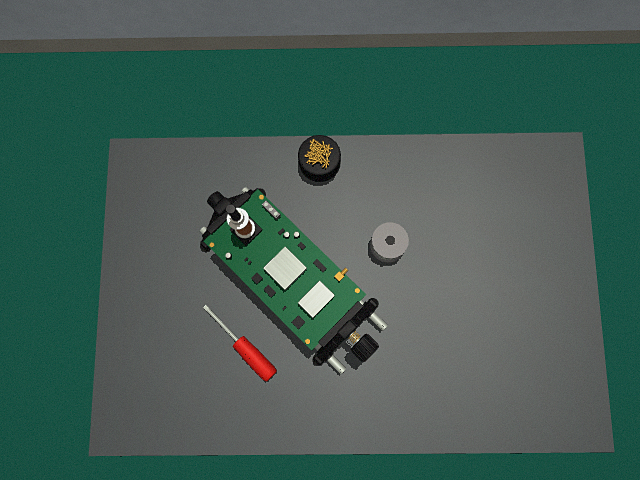

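View pics/side0.png

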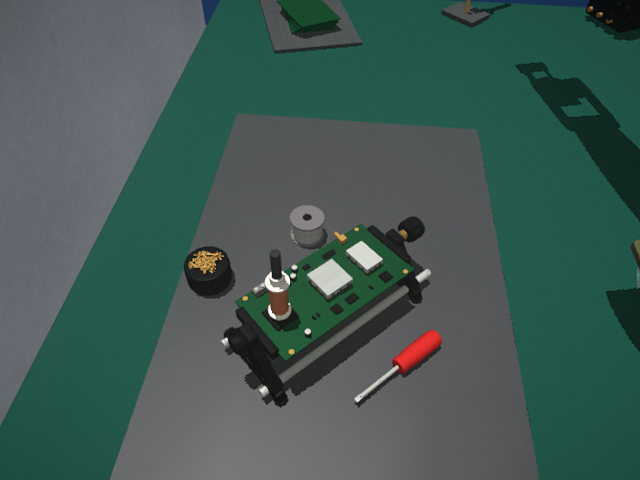

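The top view shows the board running diagonally, with the coil and rod at about (240,222), the square lid at (285,268) and the oblong lid at (316,299). The side view agrees: rod top at (275,253), square lid at (330,279), oblong lid at (364,257). Next I fit the vise pose.

```bash
cat > fit.py <<'E'
from h import *
from scipy.optimize import least_squares
np.set_printoptions(precision=4,suppress=True)
obs=[]
for n in("top","side"):
    p=arm.capture(n)
    for q,y,z in(("square_lid_top",-.004,.093),("oblong_lid_top",-.066,.093)):
        d=arm.outline_of(p,q)[0]; m=d["mask"]; v=np.argwhere(m)[:,::-1].mean(0); print(n,q,d["at"],v,m.sum(),d["conf"]); obs.append((p,np.array(d["at"]),y,z))
    d=arm.outline_of(p,"rod")[0]; m=d["mask"]; ys=np.argwhere(m)
    print("rod",d["at"],ys.min(0),ys.max(0),d["conf"]); obs.append((p,np.array(d["at"]),.078,.185))
f=lambda s:np.concatenate([proj(p,[s[0]-np.sin(s[2])*y,s[1]+np.cos(s[2])*y,z])-v for p,v,y,z in obs])
r=least_squares(f,[.58,.09,-.75],loss="soft_l1"); s=r.x
print(s,np.degrees(s[2])); print(f(s).reshape(-1,2))
for k,y in(("sq",-.004),("ob",-.066),("coil",.078)): print(k,s[0]-np.sin(s[2])*y,s[1]+np.cos(s[2])*y)
E
python3 fit.py
```

```text
top square_lid_top [282.7, 271.5] [284.9366 267.7973] 1026 0.55
top oblong_lid_top [314.8, 298.1] [316.2571 298.589 ] 708 0.79
rod [233.0, 214.1] [204 226] [220 240] 0.6
side square_lid_top [331.0, 279.5] [329.5599 278.7342] 1027 0.66
side oblong_lid_top [362.4, 259.7] [363.8306 257.2808] 673 0.91
rod [273.0, 264.5] [250 270] [279 282] 0.53
[ 0.5889  0.0943 -0.7865] -45.06419933348962
[[-0.1182 -3.4985]
 [-1.0568  0.7047]
 [-2.3611 -1.3147]
 [-0.9498 -2.3924]
 [ 2.1446 -5.2949]
 [ 3.1345 -0.1458]]
sq 0.5861065657047507 0.0915202660147103
ob 0.5422168498366535 0.047728796057449265
coil 0.6441542544335245 0.14943801660334588
```

```bash
cat >> h.py <<'E'
def go(X,yaw_y):
    """slide/twist units to TCP X with tool y at world angle yaw_y (rad, mod pi), tool down"""
    s=arm.sense(); M=R.from_rotvec(s["ee_rot"]).as_matrix(); a=np.arctan2(M[1,1],M[0,1])
    d=(yaw_y-a+np.pi/2)%np.pi-np.pi/2
    print("t",round(s["t"],2),"slide",np.round(M.T@(np.array(X)-s["eef_pos"])/.025,3),"twist",round(-np.degrees(d)/8,3),"pos",s["eef_pos"].round(4),"F",s["contact_force"].round(1),"zaxis",M[:,2].round(4))
E
sed -i 's/np.array(d\["at"\]),y,z/v,y,z/; s/np.array(d\["at"\]),.078,.185/ys.mean(0)[::-1],.078,.185/' fit.py
python3 fit.py; python3 -c "
from h import *
go([.575,.08,.30],np.radians(-45))"
```

```text
top square_lid_top [285.6, 270.2] [284.9731 268.0587] 1005 0.6
top oblong_lid_top [313.7, 299.1] [316.0718 298.8688] 724 0.97
rod [234.5, 212.8] [204 226] [220 240] 0.68
side square_lid_top [331.8, 277.1] [329.6889 278.6106] 1035 0.9
side oblong_lid_top [361.5, 259.0] [363.8952 257.0614] 668 0.86
rod [308.5, 226.4] [205 291] [246 324] 0.7
[ 0.5891  0.0915 -0.7918] -45.366886125010915
[[ -0.3799  -0.168 ]
 [ -0.46    -0.0088]
 [  0.3001   0.4183]
 [  0.4446  -3.2177]
 [  0.7985  -4.1035]
 [-31.1551  36.3302]]
sq 0.586233489665076 0.08867872444282623
ob 0.5421130421974141 0.04511972864111739
coil 0.6445863395416611 0.14628900921282825
t 1.7 slide [ 22.905 -22.173  -3.937] twist -3.449 pos [ 0.1944 -0.6202  0.2016] F [ 0.  -0.3 -0.9] zaxis [ 0.  0. -1.]
```

Call:
{"op": "arm_command", "data": {
  "slide": [
    [1.4,-1.4,-0.6],
    [2.8,-2.8,-1.2],
    [4.2,-4.2,-1.8],
    [5.6,-5.6,-2.4],
    [7,-7,-3]
  ],
  "twist": [0,0,0,0,0],
  "fingers": 255,
  "force": 20
}}

```text
t: 2.2
eef_pos: [0.3057, -0.4065, 0.2747]
ee_rot: [3.105, 0.474, 0.001]
contact_force: [0.9, 0.5, -0.1]
gripper_width: 0.0605
finger_force: 0.0
```

Call:
{"op": "arm_command", "data": {
  "slide": [
    [1.4,-1.4,-0.2],
    [2.8,-2.8,-0.4],
    [4.2,-4.2,-0.6],
    [5.6,-5.6,-0.8],
    [7,-7,-1]
  ],
  "twist": [0,0,0,0,0]
}}

```text
t: 2.7
eef_pos: [0.4204, -0.187, 0.2997]
ee_rot: [3.105, 0.475, 0.002]
contact_force: [1.4, -0.8, 0.5]
gripper_width: 0.0207
finger_force: 0.0
```

Call:
{"op": "arm_command", "data": {
  "slide": [
    [1.4,-1.4,0],
    [2.8,-2.8,0],
    [4.2,-4.2,0],
    [5.6,-5.6,0],
    [7,-7,0]
  ],
  "twist": [0,0,0,0,0]
}}

```text
t: 3.2
eef_pos: [0.5351, 0.0326, 0.2994]
ee_rot: [3.105, 0.476, 0.001]
contact_force: [0.5, -1.2, 0.3]
gripper_width: 0.0006
finger_force: 0.0
```

```bash
python3 -c "
from h import *
go([.575,.08,.30],np.radians(-45))"
```

```text
t 3.2 slide [ 2.091 -1.331 -0.023] twist -3.447 pos [0.5351 0.0326 0.2994] F [ 0.5 -1.2  0.3] zaxis [ 9.e-04 -2.e-04 -1.e+00]
```

Call:
{"op": "arm_command", "data": {
  "slide": [
    [1,-0.6,0],
    [2.1,-1.3,0],
    [2.1,-1.3,0],
    [2.1,-1.3,0],
    [2.1,-1.3,0]
  ],
  "twist": [-1,-2,-3,-3.45,-3.45]
}}

```text
t: 3.7
eef_pos: [0.5749, 0.0776, 0.2989]
ee_rot: [-2.902, -1.203, 0.0]
contact_force: [0.1, -1.3, -0.4]
gripper_width: 0.0003
finger_force: 0.0
```

```bash
python3 - <<'E'
from h import *
np.set_printoptions(precision=4,suppress=True)
p=arm.capture("wrist"); save(p,"w1"); print(ray(p,(320,240)))
for q,z in(("square_lid_top",.093),("oblong_lid_top",.093),("rod",.185),("coil",.1)):
    for d in arm.outline_of(p,q)[:1]:
        v=np.argwhere(d["mask"])[:,::-1].mean(0); print(q,d["conf"],v,atz(p,v,z),d["mask"].sum())
E
```

```text
(array([0.6296, 0.1325, 0.4835]), array([-0.2049, -0.2129, -0.9557]))
square_lid_top 0.81 [316.7751 181.9219] [0.5866 0.0909 0.093 ] 2010
oblong_lid_top 0.63 [316.8587 239.8828] [0.5437 0.0479 0.093 ] 1203
rod 0.71 [317.592   87.4479] [0.6454 0.1485 0.185 ] 326
coil 0.87 [317.264   95.9058] [0.6444 0.148  0.1   ] 1125
```

View pics/w1.png

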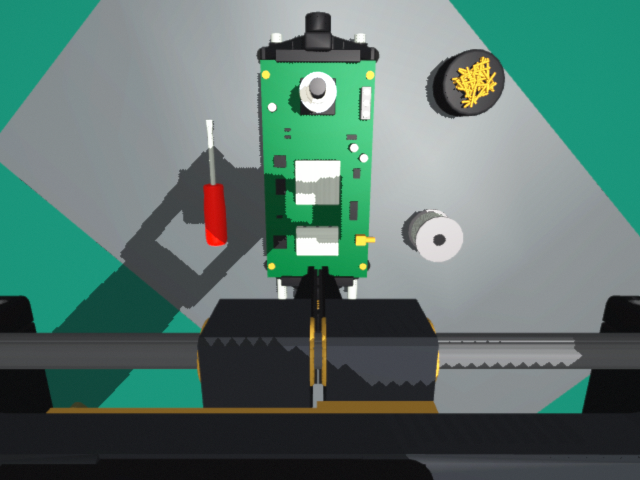

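The wrist view shows the board upright in the frame, so the yaw matches. The rod is at (317,87), the square lid at (317,182) and the oblong lid at (317,240). Spacings are consistent with the given geometry, so I go to the square lid.

```bash
python3 -c "
from h import *
go([.5866,.0909,.122],np.radians(-45))"
```

```text
t 3.95 slide [ 0.726 -0.063  7.089] twist -0.007 pos [0.5748 0.077  0.2992] F [ 0.1  0.4 -0.2] zaxis [ 3.e-04 -0.e+00 -1.e+00]
```

Call:
{"op": "arm_command", "data": {
  "slide": [
    [0.72,-0.06,1.8],
    [0.72,-0.06,3.6],
    [0.72,-0.06,5.4],
    [0.72,-0.06,6.6],
    [0.72,-0.06,7.08]
  ],
  "twist": [0,0,0,0,0]
}}

```text
t: 4.45
eef_pos: [0.5839, 0.0906, 0.1177]
ee_rot: [-2.901, -1.2, 0.01]
contact_force: [-0.4, -0.2, 0.5]
gripper_width: 0.0005
finger_force: 0.0
```

Call:
{"op": "arm_command", "data": {
  "slide": [
    [0,0,0.1],
    [0,0,0.2],
    [0,0,0.3],
    [0,0,0.35],
    [0,0,0.38]
  ],
  "twist": [0,0,0,0,0]
}}

```text
t: 4.95
eef_pos: [0.5873, 0.091, 0.1138]
ee_rot: [2.902, 1.202, 0.003]
contact_force: [0.1, -0.6, 0.3]
gripper_width: 0.0001
finger_force: 0.0
```

Call:
{"op": "arm_command", "data": {
  "slide": [
    [0,0,0.04],
    [0,0,0.08],
    [0,0,0.12],
    [0,0,0.12]
  ],
  "twist": [0,0,0,0]
}}

```text
t: 5.35
eef_pos: [0.5864, 0.091, 0.1093]
ee_rot: [-2.902, -1.202, 0.001]
contact_force: [-0.6, 0.2, 0.3]
gripper_width: 0.0002
finger_force: 0.0
```

```bash
python3 -c "
from h import *
print(arm.tcp_to_tips); print(arm.sense()['contact_force'])
p=arm.capture('wrist'); save(p,'w2')
p=arm.capture('side'); c=proj(p,[.586,.091,.09]).astype(int); print(c)
f=p['frame'][c[1]-90:c[1]+60,c[0]-100:c[0]+100]
cv2.imwrite('pics/s2.png',cv2.cvtColor(cv2.resize(f,None,fx=4,fy=4),4))
"
```

```text
0.022
[-0.61651575  0.16050861  0.34600776]
[330 278]
```

View pics/s2.png

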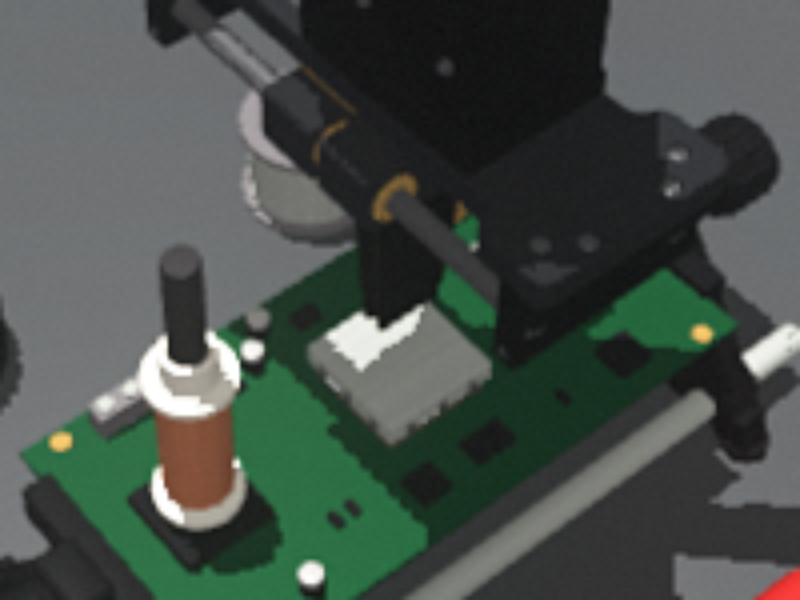

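```bash
python3 -c "
from h import *
p=arm.capture('side'); s=arm.sense(); T=s['eef_pos']; M=R.from_rotvec(s['ee_rot']).as_matrix(); print(T)
c0=np.array([230,188])
for z in (.0,.01,.022):
  for x,y in ((.01,0),(-.01,0),(.01,.012),(.01,-.012)):
    print(z,x,y,((proj(p,T+M@np.array([x,y,z]))-c0)*4).round())
for z in(.0895,.0955): print(z,((proj(p,[.5866,.0909,z])-c0)*4).round())
"

```

```text
[0.58655232 0.0910043  0.10956563]
0.0 0.01 0 [377. 340.]
0.0 -0.01 0 [424. 309.]
0.0 0.01 0.012 [353. 317.]
0.0 0.01 -0.012 [401. 363.]
0.01 0.01 0 [376. 358.]
0.01 -0.01 0 [423. 328.]
0.01 0.01 0.012 [353. 336.]
0.01 0.01 -0.012 [400. 381.]
0.022 0.01 0 [375. 380.]
0.022 -0.01 0 [421. 350.]
0.022 0.01 0.012 [352. 358.]
0.022 0.01 -0.012 [399. 403.]
0.0895 [399. 361.]
0.0955 [399. 350.]
```

View pics/w2.png

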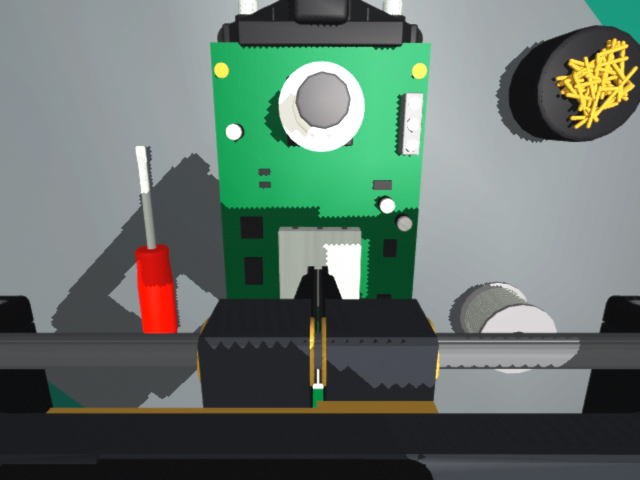

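```bash
python3 -c "
from h import *
p=arm.capture('wrist'); s=arm.sense(); T=s['eef_pos']; M=R.from_rotvec(s['ee_rot']).as_matrix()
for z in (-.03,-.01,0,.01,.022):
  for x in (.01,.0,-.01): print(z,x,proj(p,T+M@np.array([x,0,z])).round())
print('lid edge near coil',[proj(p,T+M@np.array([.022,0,.0])*[1,1,0]+[0,0,z-T[2]]).round() for z in(.0895,.0955)])
d=arm.outline_of(p,'square_lid_top')[0]; print(d['at'],np.argwhere(d['mask']).min(0),np.argwhere(d['mask']).max(0))
print(s)
"

```

```text
-0.03 0.01 [318. 284.]
-0.03 0.0 [318. 305.]
-0.03 -0.01 [318. 326.]
-0.01 0.01 [318. 267.]
-0.01 0.0 [318. 286.]
-0.01 -0.01 [318. 305.]
0 0.01 [318. 260.]
0 0.0 [318. 278.]
0 -0.01 [318. 296.]
0.01 0.01 [318. 253.]
0.01 0.0 [318. 271.]
0.01 -0.01 [318. 288.]
0.022 0.01 [318. 246.]
0.022 0.0 [318. 263.]
0.022 -0.01 [318. 280.]
lid edge near coil [array([318., 226.]), array([318., 229.])]
[316.1, 383.9] [369 314] [387 321]
{'t': 5.55, 'joints': array([6.34669530e-02, 7.53250377e-02, 1.86228681e+00, 8.10291321e-06,
       1.20393344e+00, 8.48743507e-01]), 'qvel': array([ 2.29223400e-03, -1.97776203e-04,  7.00677907e-05,  4.09647303e-05,
        7.70321577e-04, -1.41867202e-03]), 'effort': array([ 1.29164211e-03, -3.74472141e+01, -3.39473426e+01,  7.59193324e-02,
       -3.67894687e-02,  6.01341142e-06]), 'eef_pos': array([0.58657586, 0.0909887 , 0.10958686]), 'ee_rot': array([2.90237425e+00, 1.20240460e+00, 7.42484019e-05]), 'contact_force': array([-0.39568646, -0.30691401,  1.29256681]), 'torque': array([-0.01404231, -0.02551886,  0.00015377]), 'finger_force': 0.0, 'gripper_width': 0.0004214516050389512}
```

No contact yet, and the image suggests the fingertips sit higher than nominal. I keep going down in small steps and watch the force.

Call:
{"op": "arm_command", "data": {
  "slide": [
    [0,0,0.04],
    [0,0,0.08],
    [0,0,0.12],
    [0,0,0.12]
  ],
  "twist": [0,0,0,0]
}}

```text
t: 6.0
eef_pos: [0.5864, 0.091, 0.1063]
ee_rot: [-2.902, -1.202, 0.001]
contact_force: [0.4, -0.4, 0.2]
gripper_width: 0.0003
finger_force: 0.0
```

Call:
{"op": "arm_command", "data": {
  "slide": [
    [0,0,0.05],
    [0,0,0.1],
    [0,0,0.15],
    [0,0,0.15]
  ],
  "twist": [0,0,0,0]
}}

```text
t: 6.4
eef_pos: [0.5864, 0.091, 0.1025]
ee_rot: [-2.902, -1.202, 0.001]
contact_force: [-0.4, -0.7, 0.1]
gripper_width: 0.0004
finger_force: 0.0
```

```bash
python3 -c "
from h import *
print(arm.sense()['contact_force'])
p=arm.capture('side'); c=np.array([330,278])
f=p['frame'][c[1]-45:c[1]+30,c[0]-50:c[0]+50]
cv2.imwrite('pics/s3.png',cv2.cvtColor(cv2.resize(f,None,fx=8,fy=8),4))
"
```

```text
[-0.40748738 -0.66524307  0.05662548]
```

View pics/s3.png

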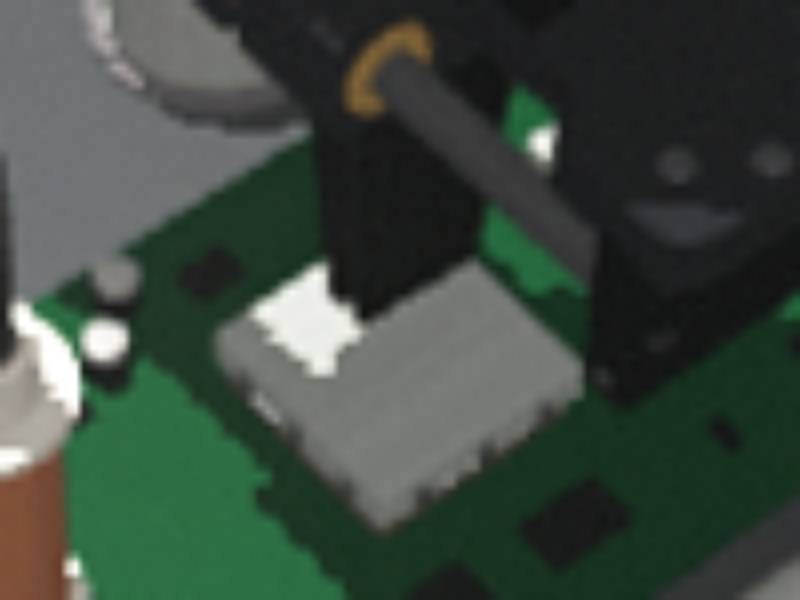

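The tip corner is at about (370,318) in the crop and still clearly above the lid. I check numerically where the fingers and body really are.

```bash
python3 -c "
from h import *
p=arm.capture('side'); s=arm.sense(); T=s['eef_pos']; M=R.from_rotvec(s['ee_rot']).as_matrix(); c0=np.array([280,233])
for P in ([.0375,-.09,-.056],[.0375,-.0595,-.03],[.01,-.0595,-.03],[.0375,-.09,-.03],[.01,-.01,-.01],[.01,-.01,-.02],[.01,0,-.02],[-.01,0,-.02],[.01,0,.0],[.01,0,.022]): print(P,((proj(p,T+M@np.array(P))-c0)*8).round())
print(T, [((proj(p,[.5866,.0909,.0915])-c0)*8).round()])
"

```

```text
[0.0375, -0.09, -0.056] [623. 605.]
[0.0375, -0.0595, -0.03] [472. 567.]
[0.01, -0.0595, -0.03] [611. 471.]
[0.0375, -0.09, -0.03] [611. 706.]
[0.01, -0.01, -0.01] [394. 346.]
[0.01, -0.01, -0.02] [395. 307.]
[0.01, 0, -0.02] [355. 269.]
[-0.01, 0, -0.02] [450. 207.]
[0.01, 0, 0.0] [353. 345.]
[0.01, 0, 0.022] [350. 425.]
[0.58653097 0.09096888 0.10277203] [array([398., 355.])]
```

Both cameras agree that the tips really are about 30 mm higher than the stated geometry puts them. I descend gently, guided by force.

Call:
{"op": "arm_command", "data": {
  "slide": [
    [0,0,0.06],
    [0,0,0.12],
    [0,0,0.18],
    [0,0,0.24],
    [0,0,0.24]
  ],
  "twist": [0,0,0,0,0]
}}

```text
t: 7.0
eef_pos: [0.5863, 0.091, 0.0964]
ee_rot: [-2.902, -1.202, 0.001]
contact_force: [0.2, 0.1, 0.2]
gripper_width: 0.0002
finger_force: 0.0
```

Call:
{"op": "arm_command", "data": {
  "slide": [
    [0,0,0.05],
    [0,0,0.1],
    [0,0,0.15],
    [0,0,0.15]
  ],
  "twist": [0,0,0,0]
}}

```text
t: 7.4
eef_pos: [0.5864, 0.091, 0.0928]
ee_rot: [-2.902, -1.202, 0.001]
contact_force: [-0.9, -0.2, 0.4]
gripper_width: 0.0004
finger_force: 0.0
```

Call:
{"op": "arm_command", "data": {
  "slide": [
    [0,0,0.05],
    [0,0,0.1],
    [0,0,0.15],
    [0,0,0.2],
    [0,0,0.2]
  ],
  "twist": [0,0,0,0,0]
}}

```text
t: 7.9
eef_pos: [0.5864, 0.091, 0.0878]
ee_rot: [-2.902, -1.202, 0.001]
contact_force: [0.5, 0.4, -0.2]
gripper_width: 0.0005
finger_force: 0.0
```

```bash
python3 -c "
from h import *
print(arm.sense()['contact_force'])
p=arm.capture('side'); c=np.array([330,278])
f=p['frame'][c[1]-45:c[1]+30,c[0]-50:c[0]+50]
a=cv2.resize(f,None,fx=4,fy=4)
p=arm.capture('wrist'); b=cv2.resize(p['frame'],(400,300))
cv2.imwrite('pics/s4.png',cv2.cvtColor(np.hstack([a,b]),4))
"
```

```text
[ 0.5385224   0.39982672 -0.24565667]
```

View pics/s4.png

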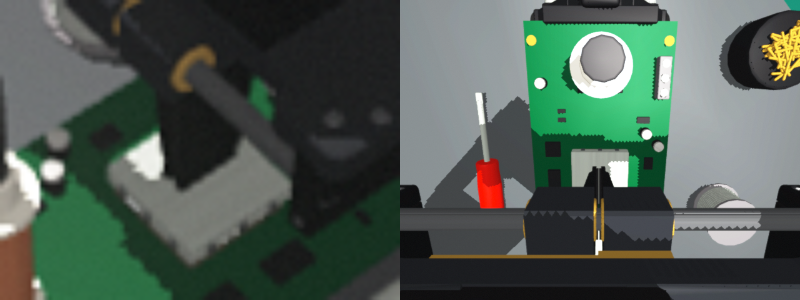

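The tip is still about 7 mm above the lid (vertex at (182,188) in the left crop).

Call:
{"op": "arm_command", "data": {
  "slide": [
    [0,0,0.04],
    [0,0,0.08],
    [0,0,0.12],
    [0,0,0.16],
    [0,0,0.16]
  ],
  "twist": [0,0,0,0,0]
}}

```text
t: 8.5
eef_pos: [0.5864, 0.091, 0.0838]
ee_rot: [-2.902, -1.202, 0.001]
contact_force: [0.5, 0.4, -0.4]
gripper_width: 0.0008
finger_force: 0.0
```

Call:
{"op": "arm_command", "data": {
  "slide": [
    [0,0,0.03],
    [0,0,0.06],
    [0,0,0.06]
  ],
  "twist": [0,0,0]
}}

```text
t: 8.8
eef_pos: [0.5865, 0.091, 0.0824]
ee_rot: [-2.902, -1.202, 0.0]
contact_force: [-0.2, 0.7, 0.4]
gripper_width: 0.0002
finger_force: 0.0
```

Call:
{"op": "arm_command", "data": {
  "slide": [
    [0,0,0.03],
    [0,0,0.06],
    [0,0,0.06]
  ],
  "twist": [0,0,0]
}}

```text
t: 9.1
eef_pos: [0.5866, 0.091, 0.082]
ee_rot: [2.902, 1.203, -0.0]
contact_force: [-2.9, -1.3, 4.6]
gripper_width: 0.0007
finger_force: 2.5
```

Call:
{"op": "arm_command", "data": {
  "slide": [
    [0,0,0.03],
    [0,0,0.06],
    [0,0,0.06]
  ],
  "twist": [0,0,0]
}}

```text
t: 9.4
eef_pos: [0.5866, 0.091, 0.0805]
ee_rot: [2.902, 1.202, -0.0]
contact_force: [-3.0, 0.7, 4.4]
gripper_width: 0.0006
finger_force: 2.6
```

Contact: the lid is moving at about 5 N. I press on until it stops.

Call:
{"op": "arm_command", "data": {
  "slide": [
    [0,0,0.03],
    [0,0,0.06],
    [0,0,0.06]
  ],
  "twist": [0,0,0]
}}

```text
t: 9.7
eef_pos: [0.5866, 0.091, 0.079]
ee_rot: [2.902, 1.202, -0.0]
contact_force: [-2.6, -0.4, 5.7]
gripper_width: 0.0005
finger_force: 2.6
```

Call:
{"op": "arm_command", "data": {
  "slide": [
    [0,0,0.03],
    [0,0,0.06],
    [0,0,0.06]
  ],
  "twist": [0,0,0]
}}

```text
t: 10.0
eef_pos: [0.5866, 0.091, 0.0775]
ee_rot: [2.902, 1.202, 0.0]
contact_force: [-3.3, -0.1, 5.9]
gripper_width: 0.0005
finger_force: 2.6
```

Call:
{"op": "arm_command", "data": {
  "slide": [
    [0,0,0.02],
    [0,0,0.04],
    [0,0,0.04]
  ],
  "twist": [0,0,0]
}}

```text
t: 10.3
eef_pos: [0.5866, 0.091, 0.0767]
ee_rot: [2.902, 1.202, -0.0]
contact_force: [-4.8, -0.3, 5.5]
gripper_width: 0.0003
finger_force: 3.0
```

Call:
{"op": "arm_command", "data": {
  "slide": [
    [0,0,0.02],
    [0,0,0.03],
    [0,0,0.03]
  ],
  "twist": [0,0,0]
}}

```text
t: 10.6
eef_pos: [0.5867, 0.091, 0.0767]
ee_rot: [2.902, 1.203, -0.0]
contact_force: [-5.1, -1.5, 9.5]
gripper_width: 0.0003
finger_force: 4.7
```

Call:
{"op": "arm_command", "data": {
  "slide": [
    [0,0,0.03],
    [0,0,0.03],
    [0,0,0.03]
  ],
  "twist": [0,0,0]
}}

```text
t: 10.9
eef_pos: [0.5867, 0.091, 0.0766]
ee_rot: [-2.902, -1.203, 0.001]
contact_force: [-6.9, -0.9, 11.9]
gripper_width: 0.0006
finger_force: 6.3
```

The square lid is home: the position is stuck at twice the friction force. Next, the oblong lid, 62 mm along tool -x.

Call:
{"op": "arm_command", "data": {
  "slide": [
    [0,0,-0.4],
    [0,0,-0.9],
    [-1.2,0,-0.9],
    [-2.48,0,-0.9],
    [-2.48,0,-0.9]
  ],
  "twist": [0,0,0,0,0]
}}

```text
t: 11.4
eef_pos: [0.5409, 0.0456, 0.0966]
ee_rot: [2.903, 1.2, -0.002]
contact_force: [0.8, 0.7, -0.0]
gripper_width: 0.0003
finger_force: 0.0
```

```bash
python3 -c "
from h import *
go([.5432,.0475,.0850],np.radians(-45))"
```

```text
t 11.4 slide [0.118 0.011 0.462] twist -0.013 pos [0.5409 0.0456 0.0966] F [ 0.8  0.7 -0. ] zaxis [-9.e-04 -6.e-04 -1.e+00]
```

Call:
{"op": "arm_command", "data": {
  "slide": [
    [0,0,0.15],
    [0,0,0.3],
    [0,0,0.4],
    [0,0,0.45],
    [0,0,0.5]
  ],
  "twist": [0,0,0,0,0]
}}

```text
t: 11.9
eef_pos: [0.5429, 0.0475, 0.0837]
ee_rot: [-2.902, -1.203, 0.001]
contact_force: [-0.1, 0.2, -0.2]
gripper_width: 0.0003
finger_force: 0.0
```

Call:
{"op": "arm_command", "data": {
  "slide": [
    [0,0,0.04],
    [0,0,0.08],
    [0,0,0.12],
    [0,0,0.16],
    [0,0,0.16]
  ],
  "twist": [0,0,0,0,0]
}}

```text
t: 12.4
eef_pos: [0.5428, 0.0471, 0.0803]
ee_rot: [2.902, 1.202, 0.0]
contact_force: [-0.7, -0.2, 1.3]
gripper_width: 0.0006
finger_force: 0.7
```

Call:
{"op": "arm_command", "data": {
  "slide": [
    [0,0,0.04],
    [0,0,0.08],
    [0,0,0.08]
  ],
  "twist": [0,0,0]
}}

```text
t: 12.7
eef_pos: [0.5428, 0.0471, 0.0789]
ee_rot: [2.902, 1.202, 0.0]
contact_force: [-1.3, -0.2, 4.5]
gripper_width: 0.0004
finger_force: 2.4
```

Call:
{"op": "arm_command", "data": {
  "slide": [
    [0,0,0.04],
    [0,0,0.08],
    [0,0,0.08]
  ],
  "twist": [0,0,0]
}}

```text
t: 13.0
eef_pos: [0.5429, 0.0471, 0.077]
ee_rot: [2.902, 1.202, 0.0]
contact_force: [-2.5, 0.0, 4.9]
gripper_width: 0.0002
finger_force: 2.5
```

Call:
{"op": "arm_command", "data": {
  "slide": [
    [0,0,0.03],
    [0,0,0.06],
    [0,0,0.06]
  ],
  "twist": [0,0,0]
}}

```text
t: 13.3
eef_pos: [0.5429, 0.0471, 0.0766]
ee_rot: [-2.902, -1.202, 0.0]
contact_force: [-6.4, 0.9, 10.4]
gripper_width: 0.0005
finger_force: 5.5
```

Call:
{"op": "arm_command", "data": {
  "slide": [
    [0,0,0.03],
    [0,0,0.03],
    [0,0,0.03]
  ],
  "twist": [0,0,0]
}}

```text
t: 13.6
eef_pos: [0.5429, 0.0472, 0.0766]
ee_rot: [-2.902, -1.203, 0.001]
contact_force: [-7.4, 0.2, 14.1]
gripper_width: 0.0005
finger_force: 7.2
```

Both lids are home at the same height. Now up, open partly, and approach the rod.

Call:
{"op": "arm_command", "data": {
  "slide": [
    [0,0,-1.4],
    [0,0,-2.8],
    [0,0,-4.2],
    [0,0,-5.6],
    [0,0,-6.8]
  ],
  "twist": [0,0,0,0,0],
  "fingers": 120
}}

```text
t: 14.1
eef_pos: [0.543, 0.0471, 0.2458]
ee_rot: [2.902, 1.202, 0.003]
contact_force: [0.4, -0.8, 0.5]
gripper_width: 0.035
finger_force: 0.0
```

Call:
{"op": "arm_command", "data": {
  "slide": [
    [1.4,0,0],
    [2.8,0,0],
    [4,0,0],
    [4.8,0,0],
    [4.8,0,0]
  ],
  "twist": [0,0,0,0,0]
}}

```text
t: 14.6
eef_pos: [0.6284, 0.1335, 0.2429]
ee_rot: [-2.901, -1.205, 0.001]
contact_force: [-0.4, -0.5, 0.2]
gripper_width: 0.0502
finger_force: 0.0
```

Call:
{"op": "arm_command", "data": {
  "slide": [
    [0,0,0],
    [0,0,0]
  ],
  "twist": [0,0]
}}

```text
t: 14.8
eef_pos: [0.627, 0.1314, 0.2436]
ee_rot: [2.903, 1.202, -0.001]
contact_force: [-0.1, 0.3, 0.8]
gripper_width: 0.0503
finger_force: 0.0
```

```bash
python3 - <<'E'
from h import *
np.set_printoptions(precision=4,suppress=True)
p=arm.capture("wrist"); save(p,"w5"); s=arm.sense(); T=s['eef_pos']; M=R.from_rotvec(s['ee_rot']).as_matrix(); print(T,s['ee_rot'],s['gripper_width'])
for q in("rod","coil"):
    for d in arm.outline_of(p,q)[:2]:
        a=np.argwhere(d["mask"]); print(q,d["conf"],a.mean(0)[::-1],a.min(0),a.max(0),len(a))
c=proj(p,[.6447,.149,.205]); print(c,atz(p,c+[1,0],.205))
go([.6447,.149,.158],np.radians(-45))
E
```

```text
[0.6271 0.1313 0.2439] [ 2.9027  1.2012 -0.0002] 0.05009312051703844
rod 0.72 [318.9287 207.7505] [192 309] [223 329] 533
coil 0.81 [318.7408 183.4753] [163 299] [213 339] 1578
[318.1002 213.1213] [0.6451 0.1486 0.205 ]
t 14.95 slide [ 0.993 -0.005  3.444] twist -0.005 pos [0.6272 0.1314 0.2441] F [0.9 0.3 1.3] zaxis [ 0.0003 -0.     -1.    ]
```

View pics/w5.png

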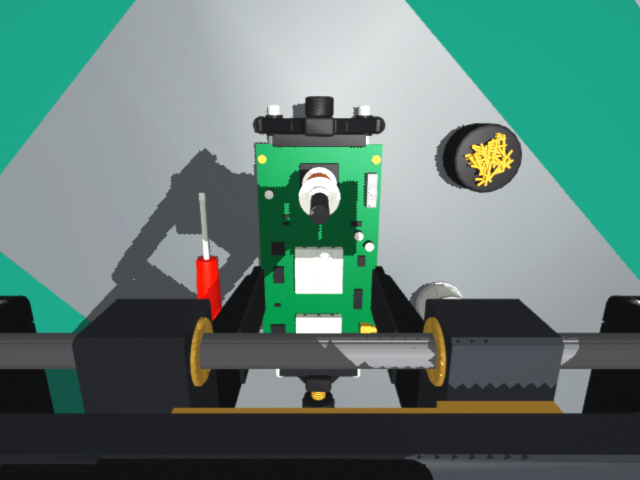

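The rod top is at (319,213), centred between the open fingers (midpoint about 318) and matching the prediction. I move over it and descend.

Call:
{"op": "arm_command", "data": {
  "slide": [
    [0.5,0.01,0],
    [0.99,0.01,0],
    [0.99,0.01,0],
    [0.99,0.01,0.8],
    [0.99,0.01,1.6]
  ],
  "twist": [0,0,0,0,0]
}}

```text
t: 15.45
eef_pos: [0.646, 0.1498, 0.2043]
ee_rot: [2.902, 1.203, 0.003]
contact_force: [-0.3, 0.7, -0.2]
gripper_width: 0.0503
finger_force: 0.0
```

Call:
{"op": "arm_command", "data": {
  "slide": [
    [0,0,0.6],
    [0,0,1.2],
    [0,0,1.7],
    [0,0,1.9],
    [0,0,1.9]
  ],
  "twist": [0,0,0,0,0]
}}

```text
t: 15.95
eef_pos: [0.6448, 0.1492, 0.1553]
ee_rot: [-2.902, -1.202, 0.002]
contact_force: [-1.3, 0.3, 0.2]
gripper_width: 0.05
finger_force: 0.0
```

Call:
{"op": "arm_command", "data": {
  "slide": [
    [0,0,0],
    [0,0,0],
    [0,0,0]
  ],
  "twist": [0,0,0]
}}

```text
t: 16.25
eef_pos: [0.6458, 0.1494, 0.1574]
ee_rot: [2.902, 1.202, 0.003]
contact_force: [-0.3, -1.1, -0.2]
gripper_width: 0.0504
finger_force: 0.0
```

```bash
python3 - <<'E'
from h import *
np.set_printoptions(precision=4,suppress=True)
go([.645,.1488,.156],np.radians(-45))
p=arm.capture("wrist"); save(p,"w6")
w=p["frame"][180:330,220:420]; a=cv2.resize(w,None,fx=2,fy=2)
q=arm.capture("side"); c=proj(q,[.645,.149,.19]).astype(int); print(c)
b=cv2.resize(q["frame"][c[1]-37:c[1]+38,c[0]-50:c[0]+50],None,fx=4,fy=4)
cv2.imwrite("pics/g6.png",cv2.cvtColor(np.hstack([a,b]),4))
for d in arm.outline_of(p,"rod")[:1]:
    a=np.argwhere(d["mask"]); print(d["conf"],a.mean(0)[::-1],a.min(0),a.max(0))
E
```

```text
t 16.25 slide [-0.039 -0.003  0.055] twist 0.001 pos [0.6458 0.1494 0.1574] F [-0.3 -1.1 -0.2] zaxis [ 0.0016  0.0003 -1.    ]
[275 261]
0.57 [318.6351 306.3868] [276 304] [332 333]
```

View pics/g6.png

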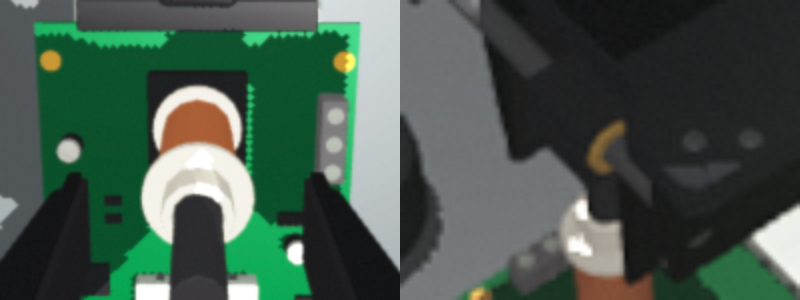

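The rod is centred between the fingers at about 319, against a midpoint of about 318, and the tips are just above the rim. I close.

Call:
{"op": "arm_command", "data": {
  "slide": [
    [0,0,0],
    [0,0,0],
    [0,0,0],
    [0,0,0],
    [0,0,0]
  ],
  "twist": [0,0,0,0,0],
  "fingers": 255,
  "force": 15
}}

```text
t: 16.9
eef_pos: [0.6452, 0.1494, 0.1563]
ee_rot: [-2.902, -1.202, 0.0]
contact_force: [-0.4, 1.0, -0.2]
gripper_width: 0.0154
finger_force: 0.0
```

Call:
{"op": "arm_command", "data": {
  "slide": [
    [0,0,0],
    [0,0,0],
    [0,0,0]
  ],
  "twist": [0,0,0]
}}

```text
t: 17.2
eef_pos: [0.6456, 0.149, 0.1563]
ee_rot: [2.902, 1.202, 0.001]
contact_force: [1.4, -1.2, -2.2]
gripper_width: 0.0112
finger_force: 15.0
```

Call:
{"op": "arm_command", "data": {
  "slide": [
    [0,0.02,0],
    [0,0.02,0],
    [0,0.02,0]
  ],
  "twist": [0,0,0]
}}

```text
t: 17.5
eef_pos: [0.6456, 0.1489, 0.1563]
ee_rot: [2.902, 1.202, 0.0]
contact_force: [0.8, -1.5, -1.0]
gripper_width: 0.0116
finger_force: 15.0
```

```bash
python3 -c "
from h import *
for i in range(4):
  arm.capture('wrist'); s=arm.sense(); M=R.from_rotvec(s['ee_rot']).as_matrix(); print(s['eef_pos'].round(5),(M.T@s['contact_force']).round(2),s['torque'].round(3))
"
```

```text
[0.64562 0.14893 0.15636] [ 0.18  2.02 -0.46] [-0.313 -0.301  0.026]
[0.6456  0.14895 0.15633] [0.66 1.03 0.02] [-0.232 -0.271 -0.002]
[0.6456  0.14895 0.15635] [ 0.29  2.   -0.83] [-0.278 -0.262  0.003]
[0.64561 0.14896 0.15634] [0.33 0.7  0.65] [-0.271 -0.312 -0.009]
```

Call:
{"op": "arm_command", "data": {
  "slide": [
    [0,0.02,0],
    [0,0.02,0],
    [0,0.02,0]
  ],
  "twist": [0,0,0]
}}

```text
t: 18.0
eef_pos: [0.6457, 0.1489, 0.1563]
ee_rot: [-2.902, -1.202, 0.0]
contact_force: [-0.7, 0.1, 0.2]
gripper_width: 0.0118
finger_force: 15.0
```

```bash
cat > fr.py <<'E'
from h import *
P=[];F=[];Q=[]
for i in range(5):
  arm.capture('wrist'); s=arm.sense(); M=R.from_rotvec(s['ee_rot']).as_matrix(); P.append(s['eef_pos']);F.append(M.T@s['contact_force']);Q.append(M.T@s['torque'])
print(s['t'],np.mean(P,0).round(5),np.mean(F,0).round(2),np.mean(Q,0).round(3),s['gripper_width'],M[:,2].round(4))
E
python3 fr.py
```

```text
18.25 [0.64576 0.14883 0.15629] [-0.45 -0.3  -0.15] [ 0.043 -0.002  0.005] 0.011674106151092852 [-4.e-04  3.e-04 -1.e+00]
```

The lateral force is nulled, so I lift straight up, slowly.

Call:
{"op": "arm_command", "data": {
  "slide": [
    [0,0,-0.04],
    [0,0,-0.1],
    [0,0,-0.16],
    [0,0,-0.2],
    [0,0,-0.2]
  ],
  "twist": [0,0,0,0,0]
}}

```text
t: 18.75
eef_pos: [0.6459, 0.1487, 0.1615]
ee_rot: [-2.902, -1.202, 0.0]
contact_force: [-0.5, -0.1, -0.2]
gripper_width: 0.0118
finger_force: 15.0
```

```bash
python3 fr.py
```

```text
19.0 [0.64591 0.1487  0.16138] [-0.34 -0.86  0.02] [0.12  0.026 0.011] 0.011901800220351472 [-1.e-04  2.e-04 -1.e+00]
```

Call:
{"op": "arm_command", "data": {
  "slide": [
    [0,-0.01,-0.08],
    [0,-0.01,-0.18],
    [0,-0.01,-0.28],
    [0,-0.01,-0.38],
    [0,-0.01,-0.48]
  ],
  "twist": [0,0,0,0,0]
}}

```text
t: 19.5
eef_pos: [0.6459, 0.1488, 0.1737]
ee_rot: [2.902, 1.202, 0.0]
contact_force: [-0.3, 0.2, -0.3]
gripper_width: 0.0114
finger_force: 15.0
```

Call:
{"op": "arm_command", "data": {
  "slide": [
    [0,0,-0.1],
    [0,0,-0.2],
    [0,0,-0.3],
    [0,0,-0.4],
    [0,0,-0.4]
  ],
  "twist": [0,0,0,0,0]
}}

```text
t: 20.0
eef_pos: [0.6459, 0.1488, 0.1839]
ee_rot: [2.902, 1.202, 0.001]
contact_force: [-0.4, 0.6, -0.4]
gripper_width: 0.0116
finger_force: 15.0
```

```bash
python3 fr.py
```

```text
20.25 [0.64575 0.14881 0.18328] [ 0.64 -0.28  0.56] [-0.038  0.019  0.016] 0.011634924603565657 [-3.e-04 -1.e-04 -1.e+00]
```

Call:
{"op": "arm_command", "data": {
  "slide": [
    [0,0,-0.1],
    [0,0,-0.2],
    [0,0,-0.28],
    [0,0,-0.32],
    [0,0,-0.32]
  ],
  "twist": [0,0,0,0,0]
}}

```text
t: 20.75
eef_pos: [0.6459, 0.1488, 0.1917]
ee_rot: [2.902, 1.202, 0.001]
contact_force: [0.1, 0.7, -0.5]
gripper_width: 0.0115
finger_force: 15.0
```

Call:
{"op": "arm_command", "data": {
  "slide": [
    [0,0,0],
    [0,0,0]
  ],
  "twist": [0,0]
}}

```text
t: 20.95
eef_pos: [0.6457, 0.1488, 0.1912]
ee_rot: [-2.902, -1.202, 0.0]
contact_force: [0.2, 0.3, -1.0]
gripper_width: 0.0119
finger_force: 15.0
```

```bash
python3 fr.py; python3 - <<'E'
from h import *
p=arm.capture("wrist"); a=cv2.resize(p["frame"][210:310,270:370],None,fx=4,fy=4)
q=arm.capture("side"); c=proj(q,[.6455,.149,.165]).astype(int); print(c)
b=cv2.resize(q["frame"][c[1]-25:c[1]+25,c[0]-25:c[0]+25],None,fx=8,fy=8)
cv2.imwrite("pics/g7.png",cv2.cvtColor(np.hstack([a,b]),4))
for n,k in(("w",p),("s",q)): print(n,[proj(k,[.6455,.149,z]).round(1) for z in(.165,.166,.205,.24)])
E
```

```text
21.2 [0.64572 0.14878 0.19121] [-0.05 -0.16  1.19] [-0.025  0.013 -0.004] 0.01149922610368035 [-1.e-04 -0.e+00 -1.e+00]
[275 274]
w [array([317.5, 260.6]), array([317.5, 261.2]), array([317.5, 289.8]), array([317.4, 327.4])]
s [array([276. , 274.8]), array([275.9, 274.3]), array([274. , 252.5]), array([272.1, 230.9])]
```

View pics/g7.png

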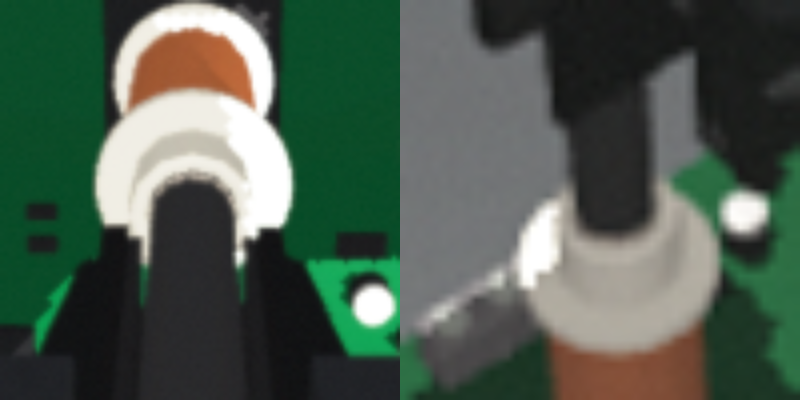

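Left (wrist): the rod emerges from the rim at about (190,175). Right (side): at about (610,230), upright. The ring isn't resolved by eye, so I check pixel profiles across the rim line.

```bash
python3 - <<'E'
from h import *
w6=cv2.cvtColor(cv2.imread("pics/w6.png"),4)
p=arm.capture("wrist"); q=arm.capture("side")
print("w6 base");print(w6[268:290,315:322].mean(1).round().astype(int).tolist())
print("now wrist");print(p["frame"][244:262,314:321].mean(1).round().astype(int).tolist())
print("side"); 
for r in range(268,290): print(r,q["frame"][r,270:284].mean(1).round().astype(int).tolist() if 0 else q["frame"][r,268:286].mean(-1).round().astype(int).tolist())
E
```

```text
w6 base
[[215, 210, 195], [215, 210, 195], [217, 212, 197], [233, 231, 222], [248, 247, 243], [251, 251, 247], [252, 252, 249], [253, 252, 250], [245, 243, 237], [134, 131, 123], [54, 53, 54], [45, 46, 48], [44, 44, 47], [44, 45, 47], [44, 44, 47], [44, 45, 47], [44, 44, 46], [44, 44, 47], [44, 44, 47], [44, 44, 47], [45, 44, 47], [44, 45, 47]]
now wrist
[[197, 192, 178], [197, 192, 178], [196, 192, 177], [198, 193, 179], [211, 207, 192], [239, 237, 228], [243, 240, 232], [239, 236, 227], [219, 215, 203], [170, 163, 151], [154, 144, 135], [85, 81, 77], [48, 47, 48], [42, 42, 44], [42, 41, 43], [42, 41, 44], [41, 41, 43], [42, 42, 44]]
side
268 [119, 116, 103, 49, 40, 40, 42, 40, 41, 43, 44, 40, 36, 72, 120, 117, 117, 118]
269 [116, 119, 105, 60, 38, 41, 40, 41, 41, 40, 41, 41, 35, 74, 120, 121, 115, 106]
270 [117, 119, 105, 58, 35, 43, 42, 41, 42, 41, 40, 40, 34, 69, 119, 112, 98, 78]
271 [115, 117, 111, 74, 36, 40, 41, 40, 44, 40, 41, 42, 33, 77, 134, 121, 75, 67]
272 [115, 123, 133, 105, 32, 40, 42, 44, 39, 41, 42, 40, 35, 84, 155, 155, 90, 74]
273 [110, 130, 160, 125, 31, 38, 40, 
[... 823 characters left out ...]
 161, 159, 156, 150, 146, 146, 163]
283 [163, 161, 147, 148, 153, 158, 160, 161, 160, 162, 161, 159, 155, 156, 150, 146, 152, 166]
284 [166, 167, 155, 150, 152, 157, 160, 162, 163, 163, 165, 161, 159, 156, 153, 154, 164, 170]
285 [168, 169, 167, 160, 153, 156, 160, 161, 161, 161, 164, 160, 158, 158, 158, 161, 171, 170]
286 [170, 170, 172, 168, 162, 160, 160, 160, 161, 163, 162, 162, 161, 161, 169, 170, 171, 170]
287 [170, 169, 168, 169, 168, 165, 164, 164, 165, 165, 164, 164, 165, 170, 170, 171, 170, 171]
288 [166, 170, 171, 168, 171, 168, 169, 169, 170, 172, 168, 170, 169, 170, 170, 171, 170, 165]
289 [144, 166, 168, 170, 170, 170, 171, 170, 169, 170, 169, 171, 169, 170, 169, 169, 164, 154]
```

A pale band about 1.5 px wide now sits between the dark rod and the white rim. It was absent before the lift. One quick comparison with the predicted rows.

```bash
python3 fr.py; python3 - <<'E'
from h import *
p=arm.capture("wrist"); u=np.array([1,1,0])/2**.5; C=np.array([.6455,.149,0])
f=lambda r,z: round(proj(p,C+u*r+[0,0,z])[1],2)
print("rim outer",f(.0092,.165),"rim inner",f(.0065,.165),"ring top if raised",{d:f(.006,.166+d) for d in(-.002,-.001,0,.001,.002)},"ring bottom",f(.006,.164))
print(np.mean([p["frame"][244:262,314:321].mean((1,2)) for p in[arm.capture("wrist") for _ in range(3)]],0).round())
E
```

```text
21.65 [0.64576 0.1488  0.19132] [-0.15 -0.17  0.43] [-0.041  0.017  0.012] 0.011455873903033736 [ 0.  0. -1.]
rim outer 245.29 rim inner 249.81 ring top if raised {-0.002: np.float64(250.09), -0.001: np.float64(250.65), 0: np.float64(251.22), 0.001: np.float64(251.79), 0.002: np.float64(252.36)} ring bottom 250.09
[189. 189. 189. 190. 203. 234. 238. 234. 212. 162. 145.  81.  48.  42.
  42.  42.  42.  42.]
```

The wrist view shows no downward slip: the ring's top edge sits at or slightly above the predicted row. Measured travel is 35.0 mm, side forces are near zero, and the tool is vertical. I hand the job in.

```bash
python3 -c "
from station import arm
print(arm.sign_off())"
```

```text
the job is handed in; nothing more can be done
None
```

I pressed both lids home, drew the rod up 35 mm by arm travel with near-zero side force, and handed the job in with the rod held vertical; the cameras confirmed the ring's height only to about 1–2 mm.

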